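# Release and slide off the exhaust filter cover

### The arm

A 6-joint arm with a two-finger parallel gripper is mounted at the origin on the work surface. World frame = base frame: x ahead of the robot, y to its left, z up, the work surface at z = 0. Lengths are in m, angles in degrees, forces in N, time in s.
With the tool pointing down it reaches from about 0.4 to 0.825 m from the base axis. Payload 7 kg.
Tool frame: the origin (TCP) lies on the centre line of the jaws, within the pads' length; the fingertips stand 19 mm ahead of it and the grasp point (between the pads) is the TCP; z points along the fingers, y is the line along which they close (so a half turn about z gives the same grasp; the last joint's range is limited). The gripper opens to 88 mm and grips with 3 to 60 N. Pads are 19 mm wide; open, the fingers measure 130 mm over their backs; the gripper's body (78 mm by 193 mm) begins 47 mm behind the grasp point.
Start: joints at [-59.926, 20.546, 0.682, 0, -70.136, -16.507], TCP at [0.158, -0.656, 0.246] pointing down, gripper open.
Joint ranges: [-176.03, 176.03], [-82.01, 121.73], [-58.28, 71.71], [-173.87, 95.51], [-174.79, -0.11], [-173.66, 173.66]. Speed limits (degrees/s): [136.94, 136.94, 172.46, 180, 180, 180].

### API

Orientations are given as [roll, pitch, yaw] about the fixed x, y, z axes, in that order (R = Rz(yaw) Ry(pitch) Rx(roll)).
In Python, from plant import get_state, capture, close_job gives the robot as it stands.
- The arm moves only by the tool apply_moves, never from a script. Its argument "targets" is a list of rows, each a list of 7 numbers: the opening, from 0 (shut) to 1 (fully open), then the shift along the tool's x, y, z normalised to -1 to 1, where 1 is 1000 mm, then the turn, a rotation vector about the tool's x, y, z normalised to -1 to 1, where 1 is 90 degrees. In form: [[claw, tx, ty, tz, ax, ay, az], ...]. A call has 1 to 20 rows; each row shifts and turns the commanded pose from where the row before left it, along the tool's axes as they then stand; what a row does not reach is not made up. A row lasts 1/12 s, in which the tool goes at most 41.7 mm and 7.16 degrees, less where a joint would pass 70% of its speed; a pose out of reach is approached as far as the arm can. A call with a number of a shift or a turn outside -1 to 1 is refused whole. A call with a gripper value outside its range is refused whole. The fingers move at their own pace and stop on an object; "newtons" is the grip in N (left out, the last holds). Time passes only in rows, so rows that do not move let the fingers close. It gives the time, the measured TCP pose, the force, the opening and the grip force at its end, in the units of the state.
- get_state(): the state, without advancing time (a new reading comes with each control period).
- capture(name): name is "scene" or "top" or "wrist"; returns a dict with "frame" (384x512x3 uint8, red, green, blue), "range_z" (384x512 float32, m along the optical axis (not along the pixel's ray), 0 where there is no reading), "camera_matrix" (3x3 intrinsics, pixels), "T" (4x4, takes a point from camera to world coordinates). Camera axes: x right, y down, z forward; pixel columns grow to the right and rows downward; lengths in m; the calibration is good to about 2 mm. The wrist camera is an equidistant fisheye: a pixel r from the principal point sees the ray r / f radians off the axis. A picture is of the moment at which its call begins.
- close_job(): hands the job in; it is judged then, once.
The state is a dict: "time_s": time; "joints": joint angles; "qd": joint speeds; "joint_torque": joint torques, N m; "tcp_pos": TCP position; "eef_rot": TCP orientation; "contact_force": force on the tool from outside, world axes, zero at the start; "moment": the same for the moment, N m; "gripper_width": finger opening in m; "gripper_force": force on a finger pad.
Only numpy, scipy, OpenCV 4.12 (cv2) and the standard library are available. Lean on these libraries where they do the work, as an engineer would, in place of code of your own. Each camera call takes 0.05 s, during which the arm holds its last target. There are 200 camera calls.

### The job

The filter of the exhaust filter station on the bench is due for inspection. With the fingertips, press down the snap tab behind the filter cover so that the cover is released, then push the cover straight along the deck until it is completely off its guide rails and lies flat on the bare deck in front of the console, the filter open to view. Only push the cover, never lift it, let the tab spring back, and leave the other things where they are.

Things in the scene. Friction and masses are not known exactly. Their poses are not given: they have to be found in the camera images.
- filter_station: Fixed low white housing, 370 mm long (own y -135 to +235), 200 mm wide (x -100 to +100), flat deck 80 mm above the bench. Origin on the bench under the filter bay's centre; z up; +y is the way the cover slides off; yaw varies. On the centre line x = 0, along +y: snap tab, covered filter bay, bare deck, blue console.
- bay_centre (a point): Centre of the filter bay, at deck height: 72 x 72 mm opening with the pleated filter, hidden by the seated cover.
- rail_end (a point): Point on the deck between the ends of the two aluminium guide rails, 42 mm in +y from the bay centre. The rails lie at station x = +/-47 to +/-58 mm, y -42 to +42 mm, 9 mm high over the deck; their lips hold the cover's runners down, so it can only slide along y.
- console_face (a point): Foot of the console block's face, 172 mm in +y from the bay centre: an end stop 26 mm high over the deck, across the whole width. The deck between rails and console is bare.
- snap_tab (a joint): Angle (rad) of the black snap tab, a sprung lever hinged at its rear (station y = -115 mm): 0 = up, latched; 0.14 = down on its stop. The cover is let go at 0.07 to 0.10, when the pad is 3 to 4.5 mm down (stop: 6 mm, about 5 to 11 N). Spring pins then push the cover about 14 mm to +y, past the catch, so it stays released when the tab springs back.
- tab_pad (a point): Centre of the top of the tab's ribbed thumb pad, 34 mm (station x) by 32 mm (y), 93 mm above the bench when up, at station x = 0, y = -72 mm, 27 mm behind the latched cover. Press straight down. Nothing else within 25 mm of this centre; behind the pad are pivot ears 97 mm high at y = -109 mm. The tab's catch by the cover is also 93 mm high: fingers 98 mm up clear the tab.
- cover: Loose grey plastic cap, about 140 g: 90 x 90 x 30 mm, plus runners 5 mm wide, 4 mm high along its +/-x sides. Origin at the centre of its underside; axes as the station's. Seated, it covers the bay (station x = y = 0), underside 80 mm and top 110 mm above the bench. Clear of the rails from station y = +87 mm; at the console at +127 mm. Sliding friction about 1 N.
- cover_back (a point): Middle of the cover's flat upright back wall (-y side, by the tab), 45 mm behind its origin and 22 mm above its underside. The wall is 90 mm wide and 30 mm high, with a notch 28 mm wide, 8 mm high at the bottom middle where the tab passes. Push here towards +y.
- sample_disc: Bystander: steel reference disc, diameter 38 mm, 24 mm high, standing loose on the deck beside the far rail. Origin at the centre of its underside.
- electrode_jar: Bystander: small amber jar with black lid, diameter 32 mm, 50 mm high, standing loose on the deck beside the near rail. Origin at the centre of its underside.
- mouse: Bystander: black computer mouse, 60 x 104 x 32 mm, on the bench beyond the station. Origin at the centre of its underside.
- brush: Bystander: cleaning brush, 170 mm long, lying on the bench beyond the station. Origin under its middle.
There are look-alikes about, which are no part of the job. Of the things that look like the cover, the middle-sized one is meant.

How it is judged (in metres and radians):
On the way, in this order (a step that is already met when the one before it is completed fails the run):
1. the snap tab is pressed down while the cover is still seated (value of joint snap_tab above 0.07 rad and y of cover in the frame of filter_station below 0.03 m), for 0.1 s.
2. the cover has been pushed off its rails (y of cover in the frame of filter_station above 0.088 m), for 0.2 s.
At the end, for the whole second after the job is handed in: The cover lies flat and still on the deck, its origin 88 to 140 mm along the station's +y from the bay centre (wholly clear of both rails) and within 30 mm of the centre line; the snap tab has sprung back up (y of cover in the frame of filter_station between 0.088 and 0.14 m and x of cover in the frame of filter_station between -0.03 and 0.03 m and z of cover in the frame of filter_station between 0.077 and 0.084 m and angle between cover's own z axis and vertical below 0.05 rad and linear speed of cover below 0.02 m/s and value of joint snap_tab below 0.02 rad); the robot touches nothing.
It fails at once if the cover is lifted or tipped (height (world z) of cover above 0.09 m or angle between cover's own z axis and vertical above 0.2 rad).
It fails at once if a bystander is disturbed (distance of any of sample_disc, electrode_jar from where it was at the start of the episode above 0.015 m or distance of any of mouse, brush from where it was at the start of the episode above 0.02 m).
It also fails if it takes over 38 s, if anything falls off the work surface, if the arm or the gripper's body presses on something with over 40 N, if the wrist force passes 120 N, or if a joint passes its speed limit or range.

## Working session

There is one attempt and no reset: what is moved stays moved. The work goes in short steps, Python scripts to look and compute and a tool call to move; the robot and the scene stay as the last step left them, time stands still between calls to the robot, and variables do not carry over. Pictures are saved under pics/ and viewed, at most 10 in all, crops included, and the job is handed in when it is done.

Besides the shell and the picture viewer there is one more tool, called after ">>>" by a JSON object that holds its "method" and its "body". apply_moves: Moves the arm, as the interface text tells. Scaled input: -1 to 1 covers 1000 mm each way for a shift and 90 degrees each way for a turn. Its arguments: {"type":"object","properties":{"targets":{"type":"array","items":{"type":"array","items":{"type":"number"}}},"newtons":{"type":"number"}},"required":["targets"]}

```bash
mkdir -p pics; python3 - <<'E'
from plant import get_state,capture
import cv2,numpy as np
s=get_state();print(s)
for n in("scene","top"):
    c=capture(n);np.savez(n+".npz",**c);cv2.imwrite(f"pics/{n}.png",c["frame"][:,:,::-1]);print(n,c["camera_matrix"],c["T"].round(3))
a=cv2.hconcat([cv2.imread("pics/scene.png"),cv2.imread("pics/top.png")])
E
```

```text
{'time_s': 0.0, 'joints': array([-5.99229487e+01,  2.05906836e+01,  6.35198119e-01, -2.05021179e-02,
       -7.01358772e+01, -1.65082665e+01]), 'qd': array([-0.01718027,  0.09996207,  0.00518027,  0.04792638,  0.02225205,
        0.06362605]), 'joint_torque': array([-9.62744116e-05, -5.82723212e+01,  2.93048126e+01,  6.99700847e+00,
        6.94215763e-03, -1.88081517e-04]), 'tcp_pos': array([ 0.15825544, -0.65572494,  0.24464076]), 'eef_rot': array([ 1.79906926e+02, -7.48461745e-03, -1.66438191e+02]), 'contact_force': array([-0.13506125,  1.09735508,  0.10635636]), 'moment': array([ 0.01902015,  0.02247747, -0.02545512]), 'gripper_force': 0.0, 'gripper_width': 0.08734161627626962}
scene [[425.65169004   0.         254.35455704]
 [  0.         425.65169004 191.92079933]
 [  0.           0.           1.        ]] [[ 0.593  0.532 -0.604  1.178]
 [ 0.805 -0.402  0.436 -0.535]
 [-0.01  -0.745 -0.667  0.726]
 [ 0.     0.     0.     1.   ]]
top [[400.77561396   0.         257.27775119]
 [  0.         400.77561396 193.85608025]
 [  0.           0.           1.        ]] [[-0.003 -0.998  0.062  0.5  ]
 [-1.     0.002 -0.006 -0.095]
 [ 0.006 -0.062 -0.998  1.195]
 [ 0.     0.     0.     1.   ]]
```

View pics/scene.png

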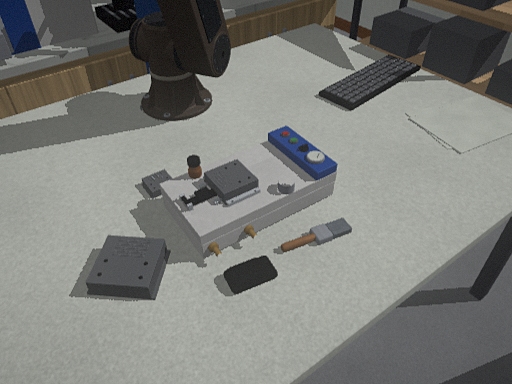

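View pics/top.png

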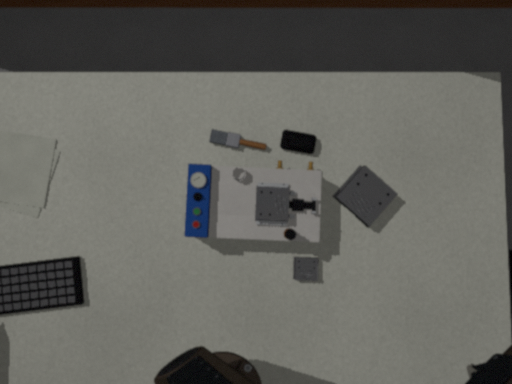

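The cover sits on the station at about (272,204) in the top view, with the tab at (303,206) to its right and the blue console at (198,200) to its left. Station +y therefore runs roughly along world +y. The large and small look-alikes lie on the bench.

```bash
cat > h.py <<'E'
import numpy as np,cv2
def cloud(c):
    K=c["camera_matrix"];d=c["range_z"];v,u=np.mgrid[:384,:512]
    p=np.stack([(u-K[0,2])/K[0,0]*d,(v-K[1,2])/K[1,1]*d,d],-1)
    return p@c["T"][:3,:3].T+c["T"][:3,3]
E
python3 - <<'E'
from h import *
for n in("top","scene"):
    c=np.load(n+".npz");P=cloud(c);f=c["frame"].astype(int);d=c["range_z"]
    hsv=cv2.cvtColor(c["frame"],cv2.COLOR_RGB2HSV)
    x,y,z=P[...,0],P[...,1],P[...,2]
    roi=(d>0)&(x>.25)&(x<.75)&(y>-.4)&(y<.2)
    def rep(nm,m):
        m=cv2.morphologyEx(m.astype(np.uint8),cv2.MORPH_OPEN,np.ones((2,2)))
        k,l,st,ce=cv2.connectedComponentsWithStats(m)
        for i in range(1,k):
            if st[i,4]>25:
                q=P[l==i];(r)=cv2.minAreaRect((q[:,:2]*1000).astype(np.float32))
                print(n,nm,"px",ce[i].round(),"n",st[i,4],"z",np.median(q[:,2]).round(4),"rect",np.round(r[0],1),np.round(r[1],1),round(r[2],1))
    val=f.max(-1);sat=hsv[...,1]
    rep("covertop",roi&(z>.1)&(z<.12)&(val<130)&(sat<90))
    rep("blue",roi&(hsv[...,0]>100)&(hsv[...,0]<130)&(sat>120)&(z>.09))
    rep("black",roi&(z>.083)&(z<.1)&(val<60))
    rep("deckall",roi&(z>.07)&(z<.13))
    rep("tall",roi&(z>.12)&(z<.2))
    rep("disc",roi&(z>.097)&(z<.108)&(val>120))
E
```

```text
top covertop px [199. 181.] n 217 z 0.1116 rect [551.1  -4.1] [204.6  43. ] 49.1
top covertop px [273. 204.] n 1098 z 0.1084 rect [ 540.3 -145.8] [96.6 90.1] 87.1
top blue px [199. 204.] n 1207 z 0.1046 rect [542.8  -5.2] [184.1 199.9] 87.4
top black px [298. 205.] n 165 z 0.0903 rect [ 537.3 -216.8] [47.3 33. ] 88.7
top black px [314. 206.] n 49 z 0.092 rect [ 533.1 -256.4] [24.9 20.3] 1.2
top deckall px [254. 203.] n 9566 z 0.0802 rect [544.5 -96.4] [396.8 213.6] 87.6
top tall px [291. 235.] n 101 z 0.1285 rect [ 456.4 -194. ] [34.4 28.4] 56.3
scene covertop px [305. 149.] n 60 z 0.1105 rect [568.2  60.5] [17.2 27.2] 5.8
scene covertop px [315. 162.] n 50 z 0.108 rect [ 903.2 -233.8] [ 40.4 815. ] 45.2
scene covertop px [232. 179.] n 1171 z 0.111 rect [ 852.6 -297.2] [123.2 797.1] 62.7
scene blue px [302. 150.] n 768 z 0.107 rect [ 858.2 -179.5] [157.9 943.8] 51.5
scene black px [202. 196.] n 289 z 0.0927 rect [ 541.3 -220.4] [85.4 34.4] 87.8
scene deckall px [248. 182.] n 9855 z 0.0823 rect [ 721.7 -297.7] [394.9 950.5] 40.0
scene tall px [194. 161.] n 125 z 0.1296 rect [ 396.2 -145.2] [ 26.7 188.7] 56.7
scene disc px [298. 137.] n 93 z 0.1071 rect [510.7  76. ] [33.1 97. ] 85.8
scene disc px [281. 136.] n 51 z 0.1074 rect [487.5  48.8] [18.9 57. ] 82.9
scene disc px [325. 166.] n 113 z 0.1063 rect [617.2 113.9] [ 44. 181.] 21.0
```

```bash
cat >> h.py <<'E'
def cast(c,uv,h):
    K=c["camera_matrix"];T=c["T"];uv=np.asarray(uv,float).reshape(-1,2)
    r=np.c_[(uv-K[:2,2])/[K[0,0],K[1,1]],np.ones(len(uv))]@T[:3,:3].T
    return (T[:3,3]+r*((h-T[2,3])/r[:,2])[:,None])*1000
E
python3 - <<'E'
from h import *
for n in("top","scene"):
    c=np.load(n+".npz");P=cloud(c);d=c["range_z"];hsv=cv2.cvtColor(c["frame"],cv2.COLOR_RGB2HSV)
    h,s,v=[hsv[...,i].astype(int) for i in range(3)];x,y,z=np.moveaxis(P,-1,0)
    roi=(x>.42)&(x<.68)&(y>-.32)&(y<.13)&(d>0)
    for nm,m,zz in(("cover",roi&(z>.104)&(z<.116)&(v<130)&(s<90)&(y<-.06),.11),("blue",roi&(h>100)&(h<130)&(s>120)&(z>.1),.106),("tab",roi&(z>.083)&(z<.1)&(v<60)&(y<-.19),.093),("deck",roi&(z>.075)&(v>90),.08)):
        m=cv2.morphologyEx(m.astype(np.uint8),cv2.MORPH_OPEN,np.ones((3,3)))
        k=cv2.findContours(m,0,cv2.CHAIN_APPROX_NONE)[0];k=max(k,key=cv2.contourArea)
        q=cast(c,k,zz)[:,:2].astype(np.float32);r=cv2.minAreaRect(q)
        print(n,nm,np.round(r[0],1),np.round(r[1],1),round(r[2],2), "x",q[:,0].min().round(),q[:,0].max().round(),"y",q[:,1].min().round(),q[:,1].max().round())
c=np.load("top.npz");cv2.imwrite("pics/top_crop.png",cv2.resize(c["frame"][140:260,175:335,::-1],None,fx=5,fy=5,interpolation=cv2.INTER_CUBIC))
E
```

```text
top cover [ 543.  -142.2] [89.7 89.7] 87.36 x 499.0 589.0 y -189.0 -96.0
top blue [550.8  59. ] [ 60.4 194.1] 87.25 x 454.0 647.0 y 26.0 93.0
top tab [ 538.7 -215.9] [35.8 30.4] 89.53 x 524.0 554.0 y -234.0 -198.0
top deck [ 543.7 -127.4] [300.4 199.6] 87.34 x 444.0 647.0 y -281.0 18.0
scene cover [ 545.8 -143.8] [92.4 96.1] 87.63 x 497.0 595.0 y -190.0 -96.0
scene blue [525.   59.8] [ 60.1 138.4] 86.46 x 455.0 593.0 y 26.0 92.0
scene tab [ 542.4 -228.2] [70.2 38.1] 89.44 x 523.0 562.0 y -263.0 -193.0
scene deck [ 544.2 -122.7] [313.4 208.2] 87.32 x 436.0 654.0 y -283.0 35.0
```

View pics/top_crop.png

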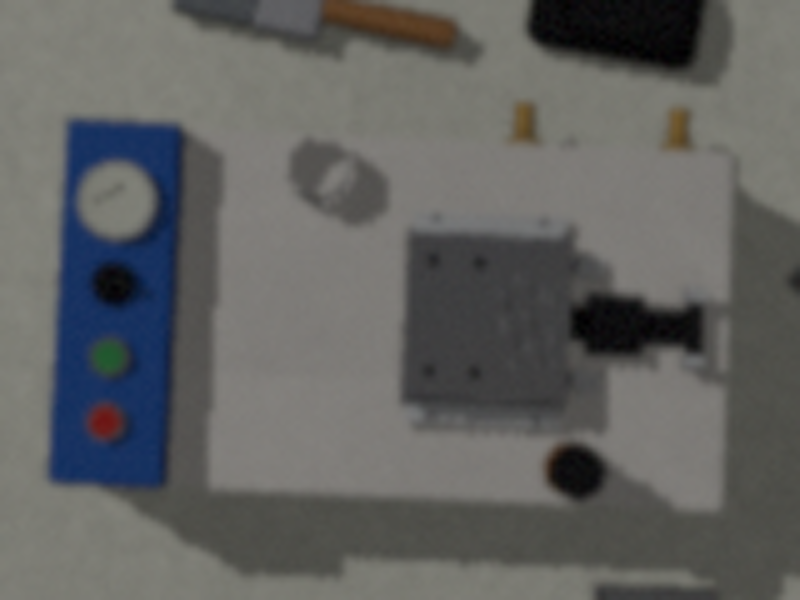

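Station yaw is about -2.65°, the cover is at about (542.5, -142.5) mm, and the pad should be at about (539, -214.5). Top and scene views agree to within about 3 mm. I'll rotate so the jaw line lies across the station with the fingers closed, then go above the pad.

>>> {"method": "apply_moves", "body": {"targets": [[0,0,0,0,0,0,-0.0745],[0,0,0,0,0,0,-0.0745],[0,0,0,0,0,0,-0.0745],[0,0,0,0,0,0,-0.0745],[0,0,0,0,0,0,-0.0745],[0,0,0,0,0,0,-0.0745],[0,0,0,0,0,0,-0.0745],[0,0,0,0,0,0,-0.0745],[0,0,0,0,0,0,-0.0745],[0,0,0,0,0,0,-0.0745],[0,0,0,0,0,0,-0.0745],[0,0,0,0,0,0,0]]}}

```text
time_s: 1.1
tcp_pos: [0.1583, -0.6559, 0.245]
eef_rot: [180.0, 0.1, -92.4]
contact_force: [-0.4, -0.2, 0.2]
gripper_width: 0.0129
gripper_force: 0.0
```

>>> {"method": "apply_moves", "body": {"targets": [[0,-0.0287,-0.0225,0,0,0,0],[0,-0.0287,-0.0225,0,0,0,0],[0,-0.0287,-0.0225,0,0,0,0],[0,-0.0287,-0.0225,0,0,0,0],[0,-0.0287,-0.0225,0,0,0,0],[0,-0.0287,-0.0225,0,0,0,0],[0,-0.0287,-0.0225,0,0,0,0],[0,-0.0287,-0.0225,0,0,0,0],[0,-0.0287,-0.0225,0,0,0,0],[0,-0.0287,-0.0225,0,0,0,0],[0,-0.0287,-0.0225,0,0,0,0],[0,-0.0287,-0.0225,0,0,0,0],[0,-0.0287,-0.0225,0,0,0,0],[0,-0.0287,-0.0225,0,0,0,0],[0,-0.0287,-0.0225,0,0,0,0],[0,-0.0287,-0.0225,0,0,0,0],[0,0,0,0,0,0,0],[0,0,0,0,0,0,0]]}}

```text
time_s: 2.6
tcp_pos: [0.5403, -0.2126, 0.245]
eef_rot: [179.9, 0.0, -92.7]
contact_force: [0.2, -1.2, -0.7]
gripper_width: 0.0002
gripper_force: 0.0
```

>>> {"method": "apply_moves", "body": {"targets": [[0,0.002,0.001,0.02,0,0,0],[0,0,0,0.03,0,0,0],[0,0,0,0.03,0,0,0],[0,0,0,0.02,0,0,0],[0,0,0,0,0,0,0],[0,0,0,0,0,0,0]]}}

```text
time_s: 3.1
tcp_pos: [0.5373, -0.217, 0.1451]
eef_rot: [179.9, -0.0, -92.8]
contact_force: [0.5, -0.7, 1.5]
gripper_width: 0.0004
gripper_force: 0.0
```

```bash
python3 - <<'E'
from plant import get_state,capture
import cv2,numpy as np
s=get_state();print(s["tcp_pos"],s["contact_force"])
a=[]
for n in("scene","wrist"):
    c=capture(n);np.savez(n+"2.npz",**c);a.append(c["frame"][:,:,::-1])
a[0]=cv2.resize(a[0][110:260,130:330],(512,384),interpolation=cv2.INTER_CUBIC)
cv2.imwrite("pics/p2.png",cv2.resize(cv2.hconcat(a),(800,300)))
E
```

```text
[ 0.53727657 -0.2169863   0.14512602] [ 0.50250243 -0.69615916  1.49754352]
```

View pics/p2.png

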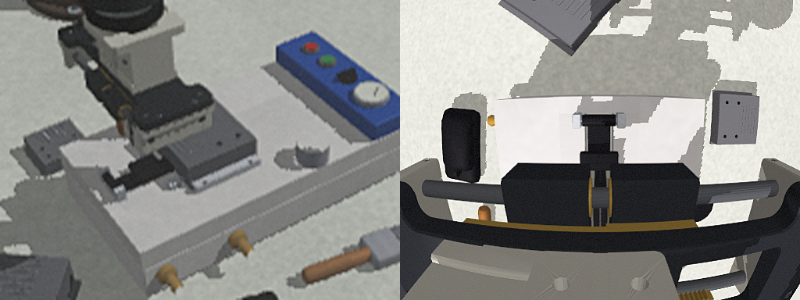

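The fingers hang centred on the tab line (column ~600 in the wrist half), above the pad and behind the cover. I'll go down to just above the pad.

>>> {"method": "apply_moves", "body": {"targets": [[0,0,0,0.014,0,0,0],[0,0,0,0.014,0,0,0],[0,0,0,0,0,0,0],[0,0,0,0,0,0,0]]}}

```text
time_s: 3.53
tcp_pos: [0.5387, -0.2165, 0.1188]
eef_rot: [-179.9, -0.0, -92.7]
contact_force: [0.1, -0.2, 0.5]
gripper_width: 0.0004
gripper_force: 0.0
```

```bash
python3 - <<'E'
from plant import get_state,capture
import cv2,numpy as np
s=get_state();print(s["tcp_pos"],s["contact_force"])
a=[]
for n,(y,x) in(("scene",(140,170)),("top",(165,250))):
    c=capture(n);a.append(cv2.resize(c["frame"][y:y+75,x:x+100,::-1],(400,300),interpolation=cv2.INTER_CUBIC))
cv2.imwrite("pics/p3.png",cv2.hconcat(a))
E
```

```text
[ 0.53868121 -0.21648178  0.11876636] [ 0.0853147  -0.20024168  0.50945053]
```

View pics/p3.png

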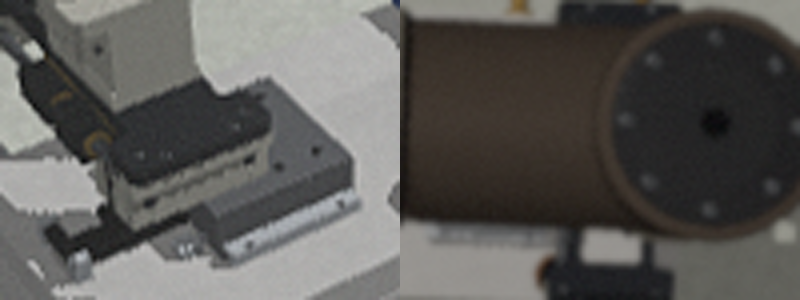

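The gripper stands over the pad, just behind the cover and clear of it. Now I'll press.

>>> {"method": "apply_moves", "body": {"targets": [[0,0,0,0.003,0,0,0],[0,0,0,0.003,0,0,0],[0,0,0,0.002,0,0,0],[0,0,0,0.001,0,0,0],[0,0,0,0,0,0,0],[0,0,0,0,0,0,0]]}}

```text
time_s: 4.13
tcp_pos: [0.5389, -0.2163, 0.109]
eef_rot: [-179.9, -0.0, -92.7]
contact_force: [1.2, 0.6, 4.0]
gripper_width: 0.0004
gripper_force: 1.9
```

>>> {"method": "apply_moves", "body": {"targets": [[0,0,0,0.001,0,0,0],[0,0,0,0.001,0,0,0],[0,0,0,0,0,0,0],[0,0,0,0,0,0,0]]}}

```text
time_s: 4.47
tcp_pos: [0.5389, -0.2164, 0.1073]
eef_rot: [-179.9, -0.0, -92.7]
contact_force: [0.3, 0.2, 7.7]
gripper_width: 0.0004
gripper_force: 3.8
```

>>> {"method": "apply_moves", "body": {"targets": [[0,0,0,0.001,0,0,0],[0,0,0,0.0005,0,0,0],[0,0,0,0,0,0,0],[0,0,0,0,0,0,0],[0,0,0,0,0,0,0]]}}

```text
time_s: 4.88
tcp_pos: [0.5391, -0.2164, 0.1069]
eef_rot: [-179.9, -0.0, -92.6]
contact_force: [-2.7, 2.4, 16.9]
gripper_width: 0.0004
gripper_force: 8.6
```

```bash
cat >> h.py <<'E'
def cover(c):
    P=cloud(c);d=c["range_z"];hsv=cv2.cvtColor(c["frame"],cv2.COLOR_RGB2HSV).astype(int)
    x,y,z=np.moveaxis(P,-1,0)
    m=((d>0)&(x>.45)&(x<.64)&(y>-.2)&(y<.023)&(z>.106)&(z<.116)&(hsv[...,2]<130)&(hsv[...,1]<90)).astype(np.uint8)
    m=cv2.morphologyEx(m,cv2.MORPH_OPEN,np.ones((3,3)))
    k=max(cv2.findContours(m,0,cv2.CHAIN_APPROX_NONE)[0],key=cv2.contourArea)
    q=cast(c,k,.11)[:,:2];r=cv2.minAreaRect(q.astype(np.float32))
    w=q-[542.5,-142.5];sy=w@[.0462,.9989];sx=w@[.9989,-.0462]
    return "z",np.median(z[m>0]).round(4),"sy",sy.min().round(1),sy.max().round(1),"sx",sx.min().round(1),sx.max().round(1),"ang",round(r[2],1)
E
python3 - <<'E'
from h import *
from plant import capture
print("before",cover(np.load("scene.npz")));c=capture("scene");print(cover(c))
E
```

```text
before ('z', np.float64(0.1113), 'sy', np.float64(-46.6), np.float64(45.1), 'sx', np.float64(-44.6), np.float64(49.5), 'ang', 86.9)
('z', np.float64(0.1111), 'sy', np.float64(-8.6), np.float64(58.3), 'sx', np.float64(-44.2), np.float64(49.5), 'ang', 85.5)
```

The cover is released: it moved about 13 mm, and the tab is on its stop at 17 N. I'll raise the fingers to 99 mm, let the tab spring back, and push along +y.

>>> {"method": "apply_moves", "body": {"targets": [[0,0,0,-0.004,0,0,0],[0,0,0,-0.005,0,0,0],[0,0,0,-0.004,0,0,0],[0,0,0,0,0,0,0],[0,0,0,0,0,0,0]]}}

```text
time_s: 5.35
tcp_pos: [0.5379, -0.2161, 0.1177]
eef_rot: [180.0, 0.0, -92.7]
contact_force: [0.7, -0.0, -0.2]
gripper_width: 0.0005
gripper_force: 0.0
```

>>> {"method": "apply_moves", "body": {"targets": [[0,-0.01,0,0,0,0,0],[0,-0.01,0,0,0,0,0],[0,-0.008,0,0,0,0,0],[0,-0.004,0,0,0,0,0],[0,-0.004,0,0,0,0,0],[0,-0.004,0,0,0,0,0],[0,-0.004,0,0,0,0,0],[0,-0.004,0,0,0,0,0],[0,-0.004,0,0,0,0,0],[0,0,0,0,0,0,0]]}}

```text
time_s: 6.18
tcp_pos: [0.5408, -0.1637, 0.1181]
eef_rot: [-180.0, 0.0, -92.7]
contact_force: [0.9, 0.8, -0.3]
gripper_width: 0.0002
gripper_force: 0.0
```

```bash
python3 - <<'E'
from h import *
from plant import capture
print(cover(capture("scene")))
E
```

```text
('z', np.float64(0.111), 'sy', np.float64(-10.5), np.float64(79.8), 'sx', np.float64(10.3), np.float64(49.2), 'ang', 87.5)
```

The push is working: the cover is at about y = 34, straight. Another 72 mm takes it to about 106.

>>> {"method": "apply_moves", "body": {"targets": [[0,-0.0055,0,0,0,0,0],[0,-0.0055,0,0,0,0,0],[0,-0.0055,0,0,0,0,0],[0,-0.0055,0,0,0,0,0],[0,-0.0055,0,0,0,0,0],[0,-0.0055,0,0,0,0,0],[0,-0.0055,0,0,0,0,0],[0,-0.0055,0,0,0,0,0],[0,-0.0055,0,0,0,0,0],[0,-0.0055,0,0,0,0,0],[0,-0.0055,0,0,0,0,0],[0,-0.0055,0,0,0,0,0],[0,-0.003,0,0,0,0,0],[0,-0.002,0,0,0,0,0],[0,-0.001,0,0,0,0,0],[0,0,0,0,0,0,0],[0,0,0,0,0,0,0]]}}

```text
time_s: 7.65
tcp_pos: [0.544, -0.0922, 0.1179]
eef_rot: [180.0, 0.0, -92.7]
contact_force: [-0.7, -0.2, -0.5]
gripper_width: 0.0005
gripper_force: 0.0
```

>>> {"method": "apply_moves", "body": {"targets": [[0,0.004,0,0,0,0,0],[0,0.008,0,0,0,0,0],[0,0.008,0,0,0,0,0],[0,0,0,-0.02,0,0,0],[0,0,0,-0.04,0,0,0],[0,0,0,-0.04,0,0,0],[0,0.02,0,-0.03,0,0,0],[0,0.04,0,0,0,0,0],[0,0.04,0,0,0,0,0],[0,0.04,0,0,0,0,0],[0,0.04,0,0,0,0,0],[0,0,0,0,0,0,0],[0,0,0,0,0,0,0]]}}

```text
time_s: 8.73
tcp_pos: [0.5335, -0.295, 0.2473]
eef_rot: [179.9, 0.0, -92.9]
contact_force: [-0.2, 0.8, 0.6]
gripper_width: 0.0003
gripper_force: 0.0
```

```bash
python3 - <<'E'
from h import *
from plant import capture
c=capture("scene");print(cover(c))
cv2.imwrite("pics/p4.png",cv2.resize(c["frame"][100:280,120:360,::-1],(800,600),interpolation=cv2.INTER_CUBIC))
E
```

```text
('z', np.float64(0.1112), 'sy', np.float64(58.6), np.float64(152.7), 'sx', np.float64(-45.4), np.float64(50.8), 'ang', 87.0)
```

View pics/p4.png

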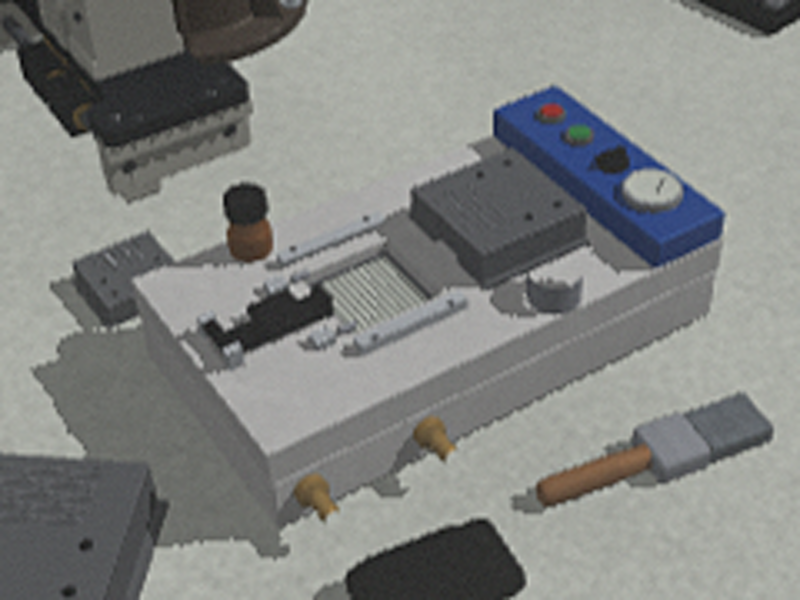

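The cover lies flat on the bare deck at about y = 106 mm, around (500,215) in the crop. The filter is open at (375,295), the tab is up, and the jar and disc are still standing. The arm is clear.

```bash
python3 -c "
from plant import close_job
print(close_job())"
```

```text
the job is handed in; nothing more can be done
None
```

I pressed the snap tab and pushed the cover off its rails: it lies flat on the bare deck about 106 mm along +y, with the filter open, the tab back up and the other things where they were; I handed the job in and it returned no verdict.

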